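Line up the tip racks and hold the recessed register button

TASK

On the rack scanner, first slide the three small tip racks up against the metal stop rail so that they stand as one straight, even row, each square inside its own blue-marked bay (any rack in any bay). Then take the orange-handled stylus from its green stand, reach its steel pin down through the round hole in the grey console and press the recessed red button right down; finish while still gripping the stylus and holding the button down. Leave the jar, the brown bottle and the dish where they are, and do not disturb the row again.

Things in the scene. Friction and masses are not known exactly. Their poses are not given: they have to be found in the camera images.
- rack0_center (a point): Centre (half-way up) of a loose tip rack: a solid block 64 mm (its x, long side) by 48 mm (its y) by 45 mm high, blue below, clear above, white top with blue tip heads, about 0.14 kg. It stands upright and slides freely on the grey scanner deck, whose top is 20 mm above the table; this point is 42.5 mm above the table. Half a turn makes no difference.
- rack1_center (a point): Centre (half-way up) of a loose tip rack: a solid block 64 mm (its x, long side) by 48 mm (its y) by 45 mm high, blue below, clear above, white top with blue tip heads, about 0.14 kg. It stands upright and slides freely on the grey scanner deck, whose top is 20 mm above the table; this point is 42.5 mm above the table. Half a turn makes no difference.
- rack2_center (a point): Centre (half-way up) of a loose tip rack: a solid block 64 mm (its x, long side) by 48 mm (its y) by 45 mm high, blue below, clear above, white top with blue tip heads, about 0.14 kg. It stands upright and slides freely on the grey scanner deck, whose top is 20 mm above the table; this point is 42.5 mm above the table. Half a turn makes no difference.
- bay0 (a point): Deck-top point (20 mm above the table) at the centre of the rightmost bay: a rack's centre belongs over it. x points to the rail, y (left) along it; racks' long sides lie along x. Bays are 110 mm apart in y. The near face of the fixed dark metal rail (22 mm high over the deck, 13 mm thick) is 32 mm beyond in +x. The blue outline, open to the rail, is 64 mm wide: 8 mm to spare each side of a rack.
- bay1 (a point): Deck-top point (20 mm above the table) at the centre of the middle bay: a rack's centre belongs over it. x points to the rail, y (left) along it; racks' long sides lie along x. Bays are 110 mm apart in y. The near face of the fixed dark metal rail (22 mm high over the deck, 13 mm thick) is 32 mm beyond in +x. The blue outline, open to the rail, is 64 mm wide: 8 mm to spare each side of a rack.
- bay2 (a point): Deck-top point (20 mm above the table) at the centre of the leftmost bay: a rack's centre belongs over it. x points to the rail, y (left) along it; racks' long sides lie along x. Bays are 110 mm apart in y. The near face of the fixed dark metal rail (22 mm high over the deck, 13 mm thick) is 32 mm beyond in +x. The blue outline, open to the rail, is 64 mm wide: 8 mm to spare each side of a rack.
- aperture (a point): Centre of the round 18 mm hole, ringed by blue dashes, in the flat top of the grey console (160 by 100 mm) at the left end of the scanner; level with the console's top, 60 mm above the table. A straight vertical bore leads down to the button. The scanner (deck, rail, bays, console) is one fixed piece.
- button (a joint): Red push button at the bottom of the bore, sprung upwards: 0 when up, 0.006 m when right down. It needs about 4.4 N at the bottom and springs back when let go.
- button_top (a point): Centre of the red button's top, 16 mm across: 30 mm below the rim of the hole when up, 36 mm below when right down (30 mm and 24 mm above the table).
- stylus: The stylus as a whole; origin at the pin's tip, z up along it (see stylus_grip for its sizes).
- stylus_grip (a point): Centre of the stylus's orange handle (round, 16 mm in diameter, 70 mm long). It stands upright in its stand at the start: 140 mm long, 0.04 kg, handle above, steel pin 7 mm in diameter and 70 mm long below. z points up along it. This point is 105 mm above the pin's tip, 35 mm above the handle's lower end, and 107 mm above the table at the start.
- stylus_tip (a point): The lower end of the stylus's steel pin, on its axis.
- stand: Fixed green block 56 by 56 mm, 72 mm high, with a vertical 9 mm hole through its middle in which the stylus's pin stands, the handle resting on its top; origin at the centre of its underside. The stylus lifts straight out.
- jar: Small closed glass jar with a blue cap, 56 mm in diameter, 75 mm high; origin at the centre of its underside. Leave it alone.
- bottle: Brown glass bottle with a black cap, 64 mm in diameter, 150 mm high; origin at the centre of its underside. Leave it alone.
- dish: White bowl-shaped dish, 84 mm across and 30 mm high; origin at the centre of its underside. Leave it alone.
Mind the look-alikes: they are no part of the job. What is shaped like the part that bears rack2_center but pink is not meant.

How it is judged:
On the way:
1. the three racks stand square in their bays against the rail, the button not yet pressed (((x of rack0_center in the frame of bay0 between -0.006 and 0.003 m and y of rack0_center in the frame of bay0 between -0.009 and 0.009 m and z of rack0_center in the frame of bay0 between 0.017 and 0.028 m and angle between the x axis of rack0_center and the x axis of bay0, either way round below 0.12 rad) or (x of rack1_center in the frame of bay0 between -0.006 and 0.003 m and y of rack1_center in the frame of bay0 between -0.009 and 0.009 m and z of rack1_center in the frame of bay0 between 0.017 and 0.028 m and angle between the x axis of rack1_center and the x axis of bay0, either way round below 0.12 rad) or (x of rack2_center in the frame of bay0 between -0.006 and 0.003 m and y of rack2_center in the frame of bay0 between -0.009 and 0.009 m and z of rack2_center in the frame of bay0 between 0.017 and 0.028 m and angle between the x axis of rack2_center and the x axis of bay0, either way round below 0.12 rad)) and ((x of rack0_center in the frame of bay1 between -0.006 and 0.003 m and y of rack0_center in the frame of bay1 between -0.009 and 0.009 m and z of rack0_center in the frame of bay1 between 0.017 and 0.028 m and angle between the x axis of rack0_center and the x axis of bay1, either way round below 0.12 rad) or (x of rack1_center in the frame of bay1 between -0.006 and 0.003 m and y of rack1_center in the frame of bay1 between -0.009 and 0.009 m and z of rack1_center in the frame of bay1 between 0.017 and 0.028 m and angle between the x axis of rack1_center and the x axis of bay1, either way round below 0.12 rad) or (x of rack2_center in the frame of bay1 between -0.006 and 0.003 m and y of rack2_center in the frame of bay1 between -0.009 and 0.009 m and z of rack2_center in the frame of bay1 between 0.017 and 0.028 m and angle between the x axis of rack2_center and the x axis of bay1, either way round below 0.12 rad)) and ((x of rack0_center in the frame of bay2 between -0.006 and 0.003 m and y of rack0_center in the frame of bay2 between -0.009 and 0.009 m and z of rack0_center in the frame of bay2 between 0.017 and 0.028 m and angle between the x axis of rack0_center and the x axis of bay2, either way round below 0.12 rad) or (x of rack1_center in the frame of bay2 between -0.006 and 0.003 m and y of rack1_center in the frame of bay2 between -0.009 and 0.009 m and z of rack1_center in the frame of bay2 between 0.017 and 0.028 m and angle between the x axis of rack1_center and the x axis of bay2, either way round below 0.12 rad) or (x of rack2_center in the frame of bay2 between -0.006 and 0.003 m and y of rack2_center in the frame of bay2 between -0.009 and 0.009 m and z of rack2_center in the frame of bay2 between 0.017 and 0.028 m and angle between the x axis of rack2_center and the x axis of bay2, either way round below 0.12 rad)) and value of joint button below 0.002 m), for 0.2 s.
At the end, for the whole second after the job is handed in: Each bay holds a rack on the deck, at most 6 mm short of the rail, within 9 mm of the bay centre along the rail, square within 0.12 rad; the stylus, gripped by the fingers, is in the hole with its tip pushing the button (over 1 N), which is at least 4.5 mm down (((x of rack0_center in the frame of bay0 between -0.006 and 0.003 m and y of rack0_center in the frame of bay0 between -0.009 and 0.009 m and z of rack0_center in the frame of bay0 between 0.017 and 0.028 m and angle between the x axis of rack0_center and the x axis of bay0, either way round below 0.12 rad) or (x of rack1_center in the frame of bay0 between -0.006 and 0.003 m and y of rack1_center in the frame of bay0 between -0.009 and 0.009 m and z of rack1_center in the frame of bay0 between 0.017 and 0.028 m and angle between the x axis of rack1_center and the x axis of bay0, either way round below 0.12 rad) or (x of rack2_center in the frame of bay0 between -0.006 and 0.003 m and y of rack2_center in the frame of bay0 between -0.009 and 0.009 m and z of rack2_center in the frame of bay0 between 0.017 and 0.028 m and angle between the x axis of rack2_center and the x axis of bay0, either way round below 0.12 rad)) and ((x of rack0_center in the frame of bay1 between -0.006 and 0.003 m and y of rack0_center in the frame of bay1 between -0.009 and 0.009 m and z of rack0_center in the frame of bay1 between 0.017 and 0.028 m and angle between the x axis of rack0_center and the x axis of bay1, either way round below 0.12 rad) or (x of rack1_center in the frame of bay1 between -0.006 and 0.003 m and y of rack1_center in the frame of bay1 between -0.009 and 0.009 m and z of rack1_center in the frame of bay1 between 0.017 and 0.028 m and angle between the x axis of rack1_center and the x axis of bay1, either way round below 0.12 rad) or (x of rack2_center in the frame of bay1 between -0.006 and 0.003 m and y of rack2_center in the frame of bay1 between -0.009 and 0.009 m and z of rack2_center in the frame of bay1 between 0.017 and 0.028 m and angle between the x axis of rack2_center and the x axis of bay1, either way round below 0.12 rad)) and ((x of rack0_center in the frame of bay2 between -0.006 and 0.003 m and y of rack0_center in the frame of bay2 between -0.009 and 0.009 m and z of rack0_center in the frame of bay2 between 0.017 and 0.028 m and angle between the x axis of rack0_center and the x axis of bay2, either way round below 0.12 rad) or (x of rack1_center in the frame of bay2 between -0.006 and 0.003 m and y of rack1_center in the frame of bay2 between -0.009 and 0.009 m and z of rack1_center in the frame of bay2 between 0.017 and 0.028 m and angle between the x axis of rack1_center and the x axis of bay2, either way round below 0.12 rad) or (x of rack2_center in the frame of bay2 between -0.006 and 0.003 m and y of rack2_center in the frame of bay2 between -0.009 and 0.009 m and z of rack2_center in the frame of bay2 between 0.017 and 0.028 m and angle between the x axis of rack2_center and the x axis of bay2, either way round below 0.12 rad)) and value of joint button above 0.0045 m and distance between stylus_tip and button_top below 0.009 m and contact force between stylus and button above 1 N and contact force between the fingers and stylus above 2 N); the arm keeps its last pose, push and grip.
It fails at once if the jar is shifted by more than 20 mm or tipped over (distance of jar from where it was at the start of the episode above 0.02 m or angle between jar's own z axis and vertical above 0.4 rad).
It fails at once if the bottle is shifted by more than 20 mm or tipped over (distance of bottle from where it was at the start of the episode above 0.02 m or angle between bottle's own z axis and vertical above 0.4 rad).
It fails at once if the dish is shifted by more than 20 mm or tipped over (distance of dish from where it was at the start of the episode above 0.02 m or angle between dish's own z axis and vertical above 0.4 rad).
It also fails if it takes over 66 s, if anything falls off the work surface, if the arm or the gripper's body presses on something with over 40 N, if the wrist force passes 120 N, or if a joint passes its speed limit or range.

ROBOT

A 6-joint arm with a two-finger parallel gripper is mounted at the origin on the work surface. World frame = base frame: x ahead of the robot, y to its left, z up, the work surface at z = 0. Lengths are in m, angles in rad, forces in N, time in s.
With the tool pointing down it reaches from about 0.35 to 0.725 m from the base axis. Payload 4.3 kg.
Tool frame: the origin (TCP) lies midway between the tips of the shut fingers; the grasp point (between the pads) lies 19 mm behind it (env.grip_point_offset is the distance from the TCP to the grasp point, in m); z points along the fingers, y is the line along which they close (so a half turn about z gives the same grasp; the last joint's range is limited). The gripper opens to 85 mm and grips with 20 to 120 N. Pads are 22 mm wide; open, the fingers measure 114 mm over their backs; the gripper's body (76 mm by 85 mm) begins 54 mm behind the grasp point. The pads swing forward as they close: fully open they stand 13 mm farther back than shut.
Start: joints at [1.156, 0.377, 0.081, 1.274, 0, 1.46], TCP at [0.173, 0.549, 0.231] pointing down, gripper open.
Joint ranges: [-2.72, 2.72], [-0.84, 1.66], [-1.02, 1.22], [-1.77, 2.12], [-1.37, 1.28], [-3.14, 3.14]. Speed limits (rad/s): [2.57, 2.57, 3.14, 3.14, 3.14, 3.14].

INTERFACE

Orientations are given as a unit quaternion [x, y, z, w].
In Python, from bench import env, effector, solver, monitor, eyes, job gives the robot as it stands. Calls block until the motion is done:
- env.move_ptp(position, orientation): joint-space move of the TCP to a pose.
- env.move_l(position, max_speed=0.15, rotation=None, guard=None): straight line of the TCP; rotation=None keeps the orientation; max_speed is the mean speed in m/s. With guard (N) it stops when the force on the tool has changed by that much, and returns True; else False.
- env.set_joints(angles): joint-space move.
- effector.gripper_to(opening, f_grip=None): finger opening in m; f_grip is the grip in N (None keeps the last); returns when the fingers have stopped.
- env.pause(seconds).
- solver.ik(position, orientation): joint angles nearest the present ones, or None.
- monitor.sense(): the state.
- eyes.capture(name): name is "side" or "top" or "wrist"; returns a dict with "image" (420x560x3 uint8, red, green, blue), "range_z" (420x560 float32, m along the optical axis (not along the pixel's ray), 0 where there is no reading), "fx", "fy", "cx", "cy" (pixels), "pose" (4x4, takes a point from camera to world coordinates); the wrist camera has in their place "T_tool_cam" (4x4, takes a point from camera to tool coordinates, whose origin is the TCP and whose axes are the flange's). Camera axes: x right, y down, z forward; pixel columns grow to the right and rows downward; lengths in m; the calibration is good to about 2 mm. The wrist camera is an equidistant fisheye: a pixel r from the principal point sees the ray r / f radians off the axis. A picture is of the moment at which its call begins: read the wrist's pose just before it.
A pose or a line that the arm cannot do raises env.Unreachable and nothing moves.
- job.job_done(): hands the job in; it is judged then, once.
The state is a dict: "time_s": time; "q": joint angles; "dq": joint speeds; "tau": joint torques, N m; "tcp_pos": TCP position; "tcp_rot": TCP orientation; "ft_force": force on the tool from outside, world axes, zero at the start; "ft_torque": the same for the moment, N m; "opening": finger opening in m; "grasp_force": force on a finger pad.
Only numpy, scipy, OpenCV 4.12 (cv2) and the standard library are available. Lean on these libraries where they do the work, as an engineer would, in place of code of your own. Each camera call takes 0.05 s, during which the arm holds its last target. There are 200 camera calls.

## Working session

There is one attempt and no reset: what is moved stays moved. The work goes in short steps, each a Python script; the robot and the scene stay as the last script left them, time stands still between calls to the robot, and variables do not carry over. Pictures are saved under pics/ and viewed, at most 10 in all, crops included, and the job is handed in when it is done.

```bash
ls; mkdir -p pics; python3 - <<'E'
from bench import env, effector, solver, monitor, eyes, job
import cv2,numpy as np,pickle
s=monitor.sense();print(s['time_s'],s['tcp_pos'],s['tcp_rot'],s['opening'],env.grip_point_offset)
for n in("top","side"):
    c=eyes.capture(n);pickle.dump(c,open(n+'.pkl','wb'));cv2.imwrite(f'pics/{n}0.png',c['image'][...,::-1]);print(n,c['fx'],c['cx'],c['cy'],np.round(c['pose'],3).tolist())
E
```

```text
pics
0.0 [0.17230307 0.54791279 0.23036258] [ 1.51825209e-01  9.88406851e-01 -9.65638334e-04 -2.65303066e-04] 0.08531374392748525 0.0187
top 513.2183728311343 276.94174502945515 206.68265791303125 [[-0.055, -0.974, 0.218, 0.176], [-0.998, 0.053, -0.015, 0.082], [0.003, -0.219, -0.976, 1.578], [0.0, 0.0, 0.0, 1.0]]
side 414.5393051256211 279.80674581546464 218.51070540392556 [[0.85, -0.239, 0.469, 0.061], [-0.526, -0.394, 0.754, -0.666], [0.005, -0.888, -0.46, 0.558], [0.0, 0.0, 0.0, 1.0]]
```

View pics/top0.png

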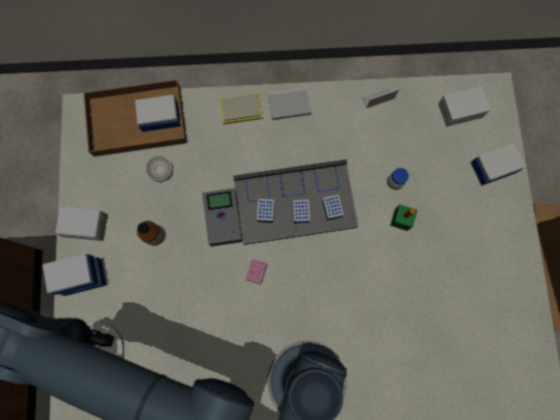

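View pics/side0.png

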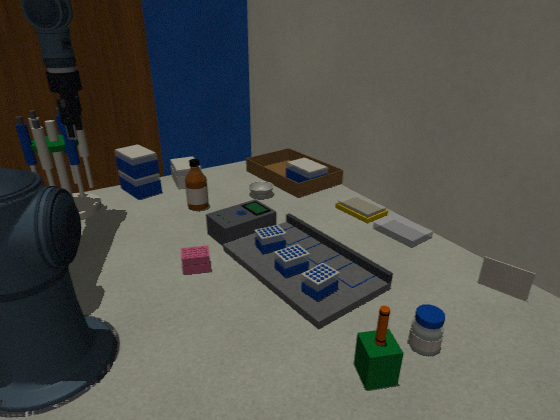

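Top view: the three blue/white racks are at (265,210), (301,211) and (333,207). The pink look-alike at (257,271) is off the deck. The console hole is at about (222,216), the stylus in its stand at (408,213), the jar at (399,178), the bottle at (149,232) and the dish at (160,170). The larger white/blue boxes at the edges are distractors.

```bash
cat > h.py <<'E'
import numpy as np,cv2,pickle
def cloud(c):
    v,u=np.mgrid[:420,:560];z=c['range_z'].astype(float)
    P=np.stack([(u-c['cx'])/c['fx']*z,(v-c['cy'])/c['fy']*z,z],-1)
    return P@c['pose'][:3,:3].T+c['pose'][:3,3]
def ray(c,u,v,h):   # pinhole pixel -> world point at height h
    d=c['pose'][:3,:3]@np.array([(u-c['cx'])/c['fx'],(v-c['cy'])/c['fy'],1]);o=c['pose'][:3,3]
    return o+d*(h-o[2])/d[2]
E
python3 - <<'E'
from h import *
c=pickle.load(open('top.pkl','rb'));P=cloud(c)
for n,(u,v) in dict(r2=(265,210),r1=(301,211),r0=(333,207),con=(230,230),deck=(320,228),rail=(290,170),table=(300,255),jar=(399,175),bottle=(148,228),dish=(160,170),stand=(401,220),handle=(410,211)).items(): print(n,np.round(P[v,u],3))
for n,u,v,h in[('hole',222,216,.06),('bay2 mid-ish',258,190,.02),('railL',235,168,.042),('railR',346,162,.042),('deckNL',243,242,.02),('deckNR',356,228,.02)]:print(n,np.round(ray(c,u,v,h),3))
I=c['image'];hsv=cv2.cvtColor(I,cv2.COLOR_RGB2HSV)
Z=P[...,2]
for lo,hi,reg in[(.055,.08,(190,225,250,350))]:
    m=((Z>lo)&(Z<hi)).astype(np.uint8);M=np.zeros_like(m);a,b,d,e=reg;M[a:b,d:e]=m[a:b,d:e]
    n,l,st,ce=cv2.connectedComponentsWithStats(M)
    for i in range(1,n):
        if st[i,4]>40:
            q=P[l==i][:,:2];r=cv2.minAreaRect(q.astype(np.float32)*1000);print(st[i,4],np.round(q.mean(0),4),r)
E
python3 - <<'E'
import cv2
a=cv2.imread('pics/top0.png')[150:290,190:430];b=cv2.resize(a,None,fx=3.3,fy=3.3,interpolation=cv2.INTER_CUBIC);cv2.imwrite('pics/topcrop.png',b)
E
```

```text
r2 [0.506 0.095 0.066]
r1 [ 0.497 -0.013  0.063]
r0 [ 0.504 -0.111  0.064]
con [0.451 0.203 0.061]
deck [ 0.45  -0.071  0.02 ]
rail [0.635 0.011 0.04 ]
table [ 0.372 -0.005  0.001]
jar [ 0.591 -0.319  0.073]
bottle [0.458 0.432 0.126]
dish [0.668 0.424 0.002]
stand [ 0.452 -0.31   0.071]
handle [ 0.464 -0.321  0.14 ]
hole [0.496 0.225 0.06 ]
bay2 mid-ish [0.581 0.114 0.02 ]
railL [0.65  0.182 0.042]
railR [ 0.651 -0.166  0.042]
deckNL [0.419 0.168 0.02 ]
deckNR [ 0.444 -0.182  0.02 ]
330 [ 0.508  -0.1092] ((508.53338623046875, -109.52521514892578), (65.63739013671875, 48.557125091552734), 9.81611156463623)
329 [0.5088 0.0962] ((509.1373291015625, 96.21786499023438), (47.93886184692383, 64.52001190185547), 83.63948822021484)
329 [ 0.5004 -0.0123] ((500.4118957519531, -12.649835586547852), (48.349605560302734, 64.59278106689453), 89.12776184082031)
```

View pics/topcrop.png

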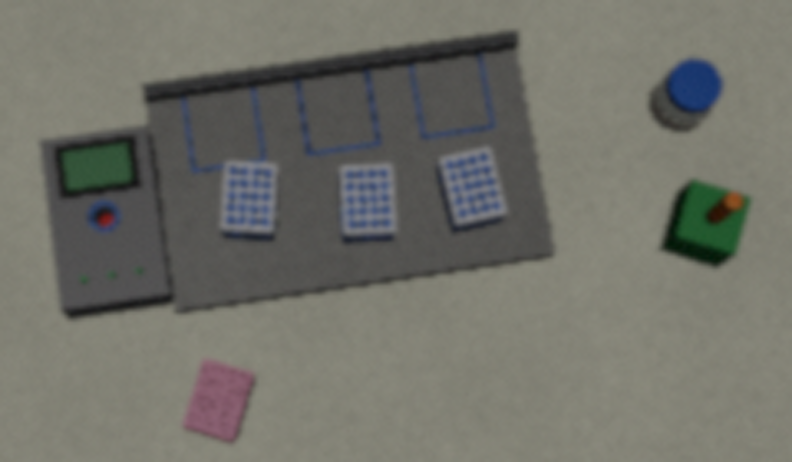

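The crop confirms three blue/white racks just short of the three bays and the hole at top px (222,216). The deck is yawed by about +0.08 rad. Next is a closer look with the wrist camera.

```bash
cat >> h.py <<'E'
from scipy.spatial.transform import Rotation as R
def down(th): a=th/2+np.pi/2; return [np.cos(a),np.sin(a),0,0]
def wcap(eyes,monitor):
    s=monitor.sense();c=eyes.capture('wrist');T=np.eye(4);T[:3,:3]=R.from_quat(s['tcp_rot']).as_matrix();T[:3,3]=s['tcp_pos']
    c['pose']=T@c['T_tool_cam'];return c
def wdirs(c,u,v):
    x=(np.asarray(u,float)-c['cx'])/c['fx'];y=(np.asarray(v,float)-c['cy'])/c['fy'];r=np.hypot(x,y)+1e-12
    return np.stack([np.sin(r)*x/r,np.sin(r)*y/r,np.cos(r)],-1)
def wray(c,u,v,h):
    d=wdirs(c,u,v)@c['pose'][:3,:3].T;o=c['pose'][:3,3];return o+d*((h-o[2])/d[...,2])[...,None]
def ortho(c,x0,x1,y0,y1,h,mmpx=1.):   # rectified overhead picture of plane z=h ; up=+x, left=+y
    nx=int((x1-x0)*1000/mmpx);ny=int((y1-y0)*1000/mmpx)
    X=x1-np.arange(nx)*mmpx/1000;Y=y1-np.arange(ny)*mmpx/1000
    P=np.stack([np.repeat(X[:,None],ny,1),np.repeat(Y[None],nx,0),np.full((nx,ny),h)],-1)
    q=(P-c['pose'][:3,3])@c['pose'][:3,:3];r=np.hypot(q[...,0],q[...,1]);t=np.arctan2(r,q[...,2])
    mu=c['cx']+c['fx']*t*q[...,0]/r;mv=c['cy']+c['fy']*t*q[...,1]/r
    return cv2.remap(c['image'],mu.astype(np.float32),mv.astype(np.float32),cv2.INTER_CUBIC)
E
python3 - <<'E'
from bench import env, effector, solver, monitor, eyes, job
from h import *
for p,n in(((.5,.0,.34),'w1'),):
    env.move_ptp(p,down(.08));env.pause(.2)
    c=wcap(eyes,monitor);pickle.dump(c,open(n+'.pkl','wb'))
    print(monitor.sense()['time_s'],monitor.sense()['tcp_pos'],monitor.sense()['q'],np.round(c['pose'],3).tolist(),c['fx'])
    o=ortho(c,.40,.68,-.22,.28,.02,1/1.55);cv2.imwrite('pics/w1o.png',o[...,::-1]);print(o.shape)
E
```

```text
2.6583 [4.99994189e-01 4.62459148e-04 3.39925859e-01] [-1.26046291e-01  2.18813921e-01  1.41845434e-01  1.49397654e+00
  4.65268127e-05 -2.06909577e-01] [[-0.08, 0.946, 0.314, 0.419], [0.997, 0.076, 0.026, -0.005], [0.0, 0.315, -0.949, 0.483], [0.0, 0.0, 0.0, 1.0]] 325.19226210127806
(434, 775, 3)
```

View pics/w1o.png

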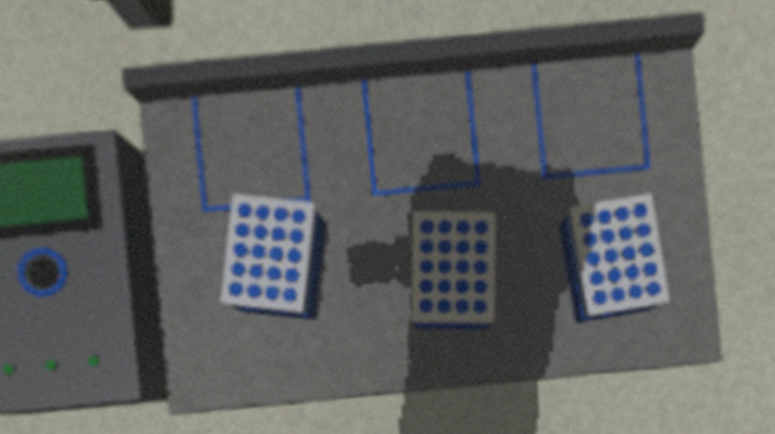

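The rectified view at 1.55 px/mm shows the bay near corners at (205,211)/(309,207), (374,194)/(478,184) and (544,177)/(648,168). The rail foot runs from (143,101) to (692,50) and the hole is near (43,272). Next I fit these precisely.

```bash
python3 - <<'E'
from h import *
c=pickle.load(open('w1.pkl','rb'));s=1.55
def blue(o):
    h=cv2.cvtColor(o,cv2.COLOR_RGB2HSV);return (h[...,0]>100)&(h[...,0]<130)&(h[...,1]>110)&(h[...,2]>50)
w=lambda r,k:(.68-r/1550,.28-k/1550)
o=ortho(c,.40,.68,-.22,.28,.02,1/s);b=blue(o);ths=[];mid=[]
for (u0,u1,v0,v1) in[(185,212,105,185),(290,315,95,185),(355,385,90,180),(460,485,80,170),(525,552,75,165),(630,655,65,155)]:
    m=np.zeros(b.shape,bool);m[v0:v1,u0:u1]=b[v0:v1,u0:u1];r,k=np.nonzero(m);P=np.stack(w(r,k),-1).astype(np.float32)
    vx,vy,x,y=cv2.fitLine(P,cv2.DIST_HUBER,0,.001,.001).ravel()
    if vx<0: vx,vy=-vx,-vy
    ths.append(np.arctan2(vy,vx));mid.append((x,y));print(len(r),round(float(ths[-1]),3),round(float(x),4),round(float(y),4))
th=np.median(ths);print('yaw',th)
ex=np.array([np.cos(th),np.sin(th)]);ey=np.array([-ex[1],ex[0]])
v=[np.dot(m,ey) for m in mid];print('side v mm',np.round(np.array(v)*1000,1))
# rail foot
rl=[np.array(w(101,143)),np.array(w(50,692))];d=rl[0]-rl[1];print('rail yaw',np.arctan2(-d[0],d[1]),[p@ex for p in rl])
o=ortho(c,.40,.68,-.22,.28,.065,1/s);hs=cv2.cvtColor(o,cv2.COLOR_RGB2HSV)
cv2.imwrite('pics/w65.png',o[...,::-1])
for n,(x,y) in dict(r0=(.5085,-.1095),r1=(.5004,-.0126),r2=(.509,.096)).items():
    m=np.zeros(b.shape,np.uint8);R0,K0=int((.68-x)*1550),int((.28-y)*1550);sl=np.s_[R0-65:R0+66,K0-55:K0+56]
    m[sl]=(blue(o)[sl]&(hs[...,2][sl]>70))  # tip heads
    n_,l,st,ce=cv2.connectedComponentsWithStats(m);g=[ce[i] for i in range(1,n_) if 40<st[i,4]<220]
    p=np.array([w(q[1],q[0]) for q in g],np.float32)*1000;print(n,len(p),p.mean(0),cv2.minAreaRect(p))
o=ortho(c,.40,.68,-.22,.28,.06,1/s);b=blue(o);m=np.zeros(b.shape,np.uint8);m[220:320,0:100]=b[220:320,0:100]
r,k=np.nonzero(m);e=cv2.fitEllipse(np.stack([k,r],-1).astype(np.float32));print('hole',w(e[0][1],e[0][0]),e,len(r))
E
```

```text
354 0.096 0.5863 0.1522
413 0.095 0.5902 0.0852
427 0.092 0.5933 0.0421
413 0.097 0.6 -0.0246
396 0.098 0.6029 -0.0676
371 0.099 0.6093 -0.1343
yaw 0.09633975
side v mm [  95.1   28.   -15.1  -82.2 -125.2 -192.3]
rail yaw 0.09263032800032622 [np.float64(0.6300467088097527), np.float64(0.6287272038286733)]
r0 21 [ 505.28223 -107.63896] ((502.5604248046875, -103.65084838867188), (53.152854919433594, 43.03440856933594), 9.473823547363281)
r1 18 [499.0063  -12.13582] ((499.7982177734375, -11.642240524291992), (31.83449935913086, 46.85354232788086), 89.99093627929688)
r2 22 [510.6045   97.09377] ((510.66265869140625, 93.8320083618164), (57.861358642578125, 53.000362396240234), 11.696971893310547)
hole (0.497371077998992, 0.2307528686523438) ((76.33305358886719, 283.0748291015625), (39.59904861450195, 39.969844818115234), 98.5101318359375) 823
```

```bash
cat > racks.py <<'E'
from bench import env, effector, solver, monitor, eyes, job
from h import *
th=.0955;ex=np.array([np.cos(th),np.sin(th)]);ey=np.array([-ex[1],ex[0]])
def W(u,v,z): p=u*ex+v*ey; return [p[0],p[1],z]
UB=.5974;VB=(-.1587,-.0487,.0616)
def rack(xy,yaw,bay):
    g=down(yaw)
    env.move_ptp([*xy,.13],g);effector.gripper_to(.078,30)
    env.move_l([*xy,.032],.12)
    effector.gripper_to(.03,30);s=monitor.sense();print('grip',s['opening'],s['grasp_force'])
    v=VB[bay];env.move_l(W(UB-.012,v,.032),.1,rotation=down(th))
    hit=env.move_l(W(UB+.005,v,.032),.02,guard=8)
    s=monitor.sense();print('hit',hit,'u err',s['tcp_pos'][:2]@ex-UB,'v err',s['tcp_pos'][:2]@ey-v,s['ft_force'],s['opening'])
    effector.gripper_to(.062);p=np.array(s['tcp_pos']);env.move_l([p[0],p[1],.13],.15)
    print('t',monitor.sense()['time_s'])
E
python3 - <<'E'
from racks import *
rack((.507,-.109),np.radians(9.7),0)
E
```

```text
grip 0.047350069694857604 32.76716133579612
hit True u err 0.0002962482724755411 v err -0.0002343898154856805 [-1.22591512 -0.61099105  4.76251589] 0.04771019926213881
t 8.0333
```

```bash
python3 - <<'E'
from racks import *
rack((.500,-.0125),np.radians(-.9),1)
rack((.5095,.096),np.radians(-6.4),2)
env.move_ptp(W(.50,.03,.34),down(th));env.pause(.2);c=wcap(eyes,monitor);pickle.dump(c,open('w2.pkl','wb'))
o=ortho(c,.40,.68,-.22,.28,.065,1/1.55);cv2.imwrite('pics/w2o.png',o[...,::-1]);print(monitor.sense()['time_s'])
t=eyes.capture('top');pickle.dump(t,open('top2.pkl','wb'));P=cloud(t);Z=P[...,2]
M=np.zeros(Z.shape,np.uint8);M[165:225,245:350]=((Z>.055)&(Z<.08))[165:225,245:350]
n,l,st,ce=cv2.connectedComponentsWithStats(M)
for i in range(1,n):
    if st[i,4]>40:
        r=cv2.minAreaRect(P[l==i][:,:2].astype(np.float32)*1000);q=np.array(r[0])/1000;print(r,'u',q@ex-UB,'v',q@ey)
E
```

```text
grip 0.047841093697778045 32.503492534160614
hit True u err -0.011359413011130304 v err -0.00029084174946753666 [-1.6528909  -0.08814586  3.67171383] 0.04770485577691201
t 12.7667
grip 0.04790127675134819 32.549371495842934
hit True u err -0.011256386822952713 v err -2.110030027029086e-06 [-1.0626574   0.38301892  3.59275241] 0.04760234601106314
t 17.225
18.3917
((609.5709838867188, -101.67861938476562), (61.57136917114258, 48.73278045654297), 5.825244903564453) u -0.00030217880088845295 v -0.15934088601450694
```

View pics/w2o.png

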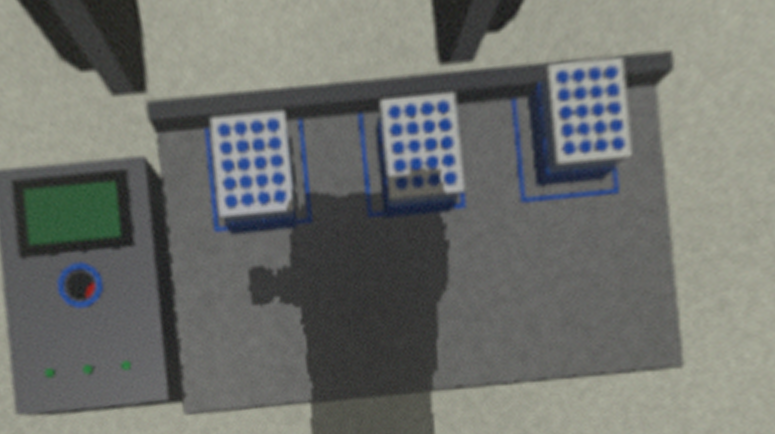

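The rack in bay 0 is against the rail. The other two stopped about 11 mm short because the guard tripped as the motion started, so I push those two home in small steps.

```bash
python3 - <<'E'
from racks import *
for bay in (2,1):
    v=VB[bay];p=W(UB-.0114,v,.13)
    env.move_ptp(p,down(th));effector.gripper_to(.062,30);env.move_l([p[0],p[1],.032],.12);effector.gripper_to(.03,30)
    env.move_l(W(UB-.005,v,.032),.05);env.pause(.1);f0=None
    for d in np.arange(-.004,.0061,.001):
        env.move_l(W(UB+d,v,.032),.02);f=np.array(monitor.sense()['ft_force'])[:2]@ex
        if f0 is None:f0=f
        if f-f0<-6:break
    print(bay,'stop',d,f0,f)
    q=W(UB+d,v,.13);effector.gripper_to(.062);env.move_l(q,.15)
env.move_ptp(W(.50,.12,.34),down(th));env.pause(.2);c=wcap(eyes,monitor);pickle.dump(c,open('w3.pkl','wb'))
o=ortho(c,.40,.68,-.22,.28,.065,1/1.55);cv2.imwrite('pics/w3o.png',o[...,::-1]);print(monitor.sense()['time_s'])
t=eyes.capture('top');pickle.dump(t,open('top3.pkl','wb'));P=cloud(t);Z=P[...,2]
M=np.zeros(Z.shape,np.uint8);M[160:225,245:350]=((Z>.055)&(Z<.08))[160:225,245:350]
n,l,st,ce=cv2.connectedComponentsWithStats(M)
for i in range(1,n):
    if st[i,4]>40:
        r=cv2.minAreaRect(P[l==i][:,:2].astype(np.float32)*1000);q=np.array(r[0])/1000;print(r,'u',q@ex-UB,'v',q@ey)
def blue(o):
    h=cv2.cvtColor(o,cv2.COLOR_RGB2HSV);return (h[...,0]>100)&(h[...,0]<130)&(h[...,1]>110)&(h[...,2]>50)
o=ortho(c,.46,.53,.19,.26,.06,.5);b=blue(o).astype(np.uint8);r,k=np.nonzero(b);e=cv2.fitEllipse(np.stack([k,r],-1).astype(np.float32));print('hole',.53-e[0][1]*.0005,.26-e[0][0]*.0005,e[1])
E
```

```text
2 stop 0.006 -4.965106438599249 -11.378750325724852
1 stop 0.005000000000000001 -4.926316421308493 -11.370835395653211
32.325
((611.7168579101562, -101.2613754272461), (65.07379913330078, 48.035823822021484), 5.778676509857178) u 0.0018737034604201508 v -0.15913016290359377
((600.3885498046875, 8.062372207641602), (64.57036590576172, 48.24456024169922), 5.7684197425842285) u 0.0010215698705432485 v -0.049224356733882944
((591.4071655273438, 107.89472961425781), (65.12127685546875, 28.126968383789062), 8.73908519744873) u 0.0016006153872547557 v 0.05100951755614563
hole 0.49716977691650394 0.23021330070495605 (51.320316314697266, 51.861289978027344)
```

View pics/w3o.png

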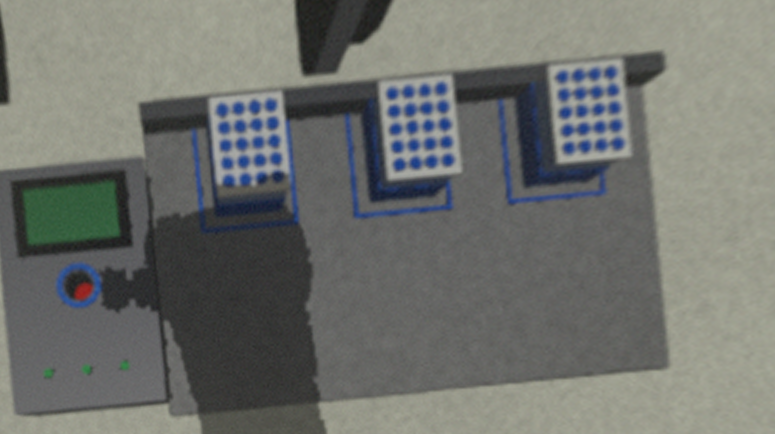

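All three racks stand against the rail in their bays: heads at (245,140), (418,125) and (590,110), u error 1–2 mm, v within 1 mm. The hole repeated at (0.497, 0.230). Now the stylus.

```bash
python3 - <<'E'
from racks import *
env.move_ptp([.45,-.318,.26],down(0));env.pause(.15);c=wcap(eyes,monitor);pickle.dump(c,open('w4.pkl','wb'))
h=cv2.cvtColor(c['image'],cv2.COLOR_RGB2HSV);m=((h[...,0]<14)&(h[...,1]>170)&(h[...,2]>90)).astype(np.uint8)
n,l,st,ce=cv2.connectedComponentsWithStats(m);print([(st[i].tolist()) for i in range(1,n) if st[i,4]>60])
t=pickle.load(open('top.pkl','rb'));ht=cv2.cvtColor(t['image'],cv2.COLOR_RGB2HSV)
mt=(ht[...,0]<16)&(ht[...,1]>150)&(ht[...,2]>90);mt[:200]=0;mt[225:]=0;mt[:,:395]=0;mt[:,420:]=0
r,k=np.nonzero(mt);print('top px',len(r),r.min(),r.max(),k.min(),k.max())
# joint fit: vertical axis: project handle model into the wrist view
for hh in(.072,.142):
    o=ortho(c,.40,.52,-.38,-.26,hh,.4);H=cv2.cvtColor(o,cv2.COLOR_RGB2HSV);q=(H[...,0]<14)&(H[...,1]>170)&(H[...,2]>90);r,k=np.nonzero(q)
    print(hh,len(r),'x',.52-r.max()*.0004,.52-r.min()*.0004,'y',.38*-1+.12-k.max()*.0004,-.26-k.min()*.0004)
    cv2.imwrite(f'pics/s{int(hh*1000)}.png',o[...,::-1])
print(monitor.sense()['time_s'])
a=cv2.imread('pics/s72.png');b=cv2.imread('pics/s142.png');cv2.imwrite('pics/sty.png',np.hstack([a,b]))
E
```

```text
[]
top px 15 209 212 410 413
0.072 2 x 0.48200000000000004 0.4824 y -0.3256 -0.3244Traceback (most recent call last):
  File "<stdin>", line 11, in <module>
    return umr_maximum(a, axis, None, out, keepdims, initial, where)
ValueError: zero-size array to reduction operation maximum which has no identity
```

```bash
python3 - <<'E'
from h import *
c=pickle.load(open('w4.pkl','rb'));a=ortho(c,.40,.52,-.38,-.26,.072,.3);b=ortho(c,.40,.52,-.38,-.26,.142,.3)
cv2.imwrite('pics/sty.png',np.hstack([a,b])[...,::-1]);print(a.shape)
t=pickle.load(open('top.pkl','rb'));print(ray(t,411,210.5,.142),ray(t,411.5,209.5,.142))
E
```

```text
(400, 400, 3)
[ 0.46489952 -0.32337809  0.142     ] [ 0.46774083 -0.3251394   0.142     ]
```

View pics/sty.png

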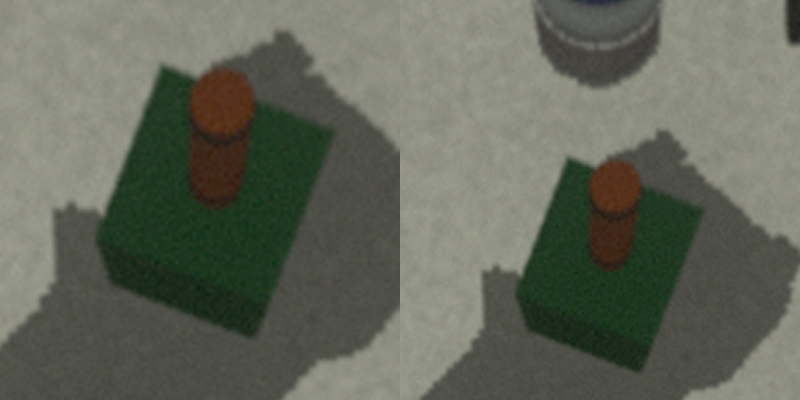

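Both planes agree. The handle top is at right px (614,187) and the stand-top centre at left px (215,184), so the stylus axis is at (0.464, -0.324), as in the top view. Grip, lift, hover over the hole and look.

```bash
python3 - <<'E'
from racks import *
p=[.4642,-.3244]
effector.gripper_to(.06,60);env.move_l([*p,.089],.15)
effector.gripper_to(.0,60);s=monitor.sense();print('grip',s['opening'],s['grasp_force'],s['tcp_pos'],s['time_s'])
env.move_l([*p,.20],.12)
env.move_ptp([.4972,.2302,.20],down(th));env.pause(.2)
c=wcap(eyes,monitor);pickle.dump(c,open('w5.pkl','wb'));s=monitor.sense();print(s['time_s'],s['tcp_pos'],s['opening'],s['grasp_force'],s['ft_force'])
cv2.imwrite('pics/w5.png',c['image'][...,::-1])
E
```

```text
grip 0.01445495245368472 58.33818197250366 [ 0.46449442 -0.32463263  0.08961917] 36.35
39.675 [0.49748445 0.2296496  0.19998286] 0.014554845244569313 58.43188226222992 [-0.74472401  0.43793607  0.0805488 ]
```

View pics/w5.png

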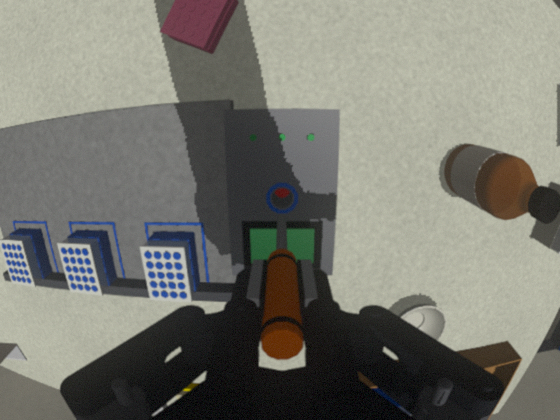

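The stylus is gripped, with the pin coming down to about (282,220). The blue ring is at (282,197) with the red button inside. Check the ring position and tip projection numerically.

```bash
python3 - <<'E'
from h import *
c=pickle.load(open('w5.pkl','rb'))
o=ortho(c,.46,.53,.19,.26,.06,.5);H=cv2.cvtColor(o,cv2.COLOR_RGB2HSV);b=(H[...,0]>100)&(H[...,0]<130)&(H[...,1]>110)&(H[...,2]>50)
r,k=np.nonzero(b);e=cv2.fitEllipse(np.stack([k,r],-1).astype(np.float32));print('hole',.53-e[0][1]*.0005,.26-e[0][0]*.0005,e[1])
def proj(P):
    q=(np.array(P)-c['pose'][:3,3])@c['pose'][:3,:3];r=np.hypot(q[0],q[1]);t=np.arctan2(r,q[2]);return c['cx']+c['fx']*t*q[0]/r,c['cy']+c['fy']*t*q[1]/r
for z in(.112,.184,.254):print(z,proj([.4975,.2297,z]))
a=c['image'][160:300,210:350];cv2.imwrite('pics/w5c.png',cv2.resize(a,None,fx=4,fy=4,interpolation=cv2.INTER_CUBIC)[...,::-1])
E
```

```text
hole 0.4971353454589844 0.23020691299438478 (51.921871185302734, 52.093971252441406)
0.112 (np.float64(280.9812056687723), np.float64(217.2591791450748))
0.184 (np.float64(280.77218015905174), np.float64(260.79137884337075))
0.254 (np.float64(280.37548097628144), np.float64(347.81251722086597))
```

View pics/w5c.png

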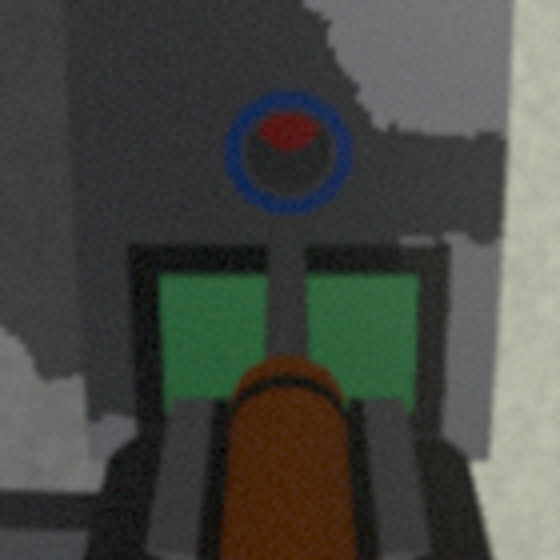

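Pin and hole line up: tip at crop (287,235) matches the prediction and the hole is at (0.4971, 0.2302). Insert and press.

```bash
python3 - <<'E'
from racks import *
x,y=.4971,.2302
env.move_l([x,y,.155],.1);env.pause(.2);f0=np.array(monitor.sense()['ft_force']);print(f0)
print('entry',env.move_l([x,y,.124],.04,guard=6))
for z in np.arange(.120,.1065,-.001):
    env.move_l([x,y,z],.03);env.pause(.1);s=monitor.sense();f=np.array(s['ft_force'])-f0;print(round(z,4),np.round(s['tcp_pos'],4),np.round(f,1))
    if f[2]>11 or np.hypot(*f[:2])>8:break
print(s['time_s'],s['opening'],s['grasp_force'])
E
```

```text
[ 0.88910214 -1.05410013 -0.53740942]
entry False
0.12 [0.4971 0.2302 0.12  ] [-0.9  0.8 -0.2]
0.119 [0.4971 0.2302 0.119 ] [-0.8  1.1  0.5]
0.118 [0.4971 0.2302 0.118 ] [-0.9  1.3  0.1]
0.117 [0.4973 0.2303 0.1171] [-0.6  1.1  1. ]
0.116 [0.4972 0.2303 0.1161] [-1.5  0.8  1.6]
0.115 [0.4972 0.2302 0.1151] [-1.5  1.   2.2]
0.114 [0.4972 0.2303 0.1141] [-1.1  1.4  2.5]
0.113 [0.4972 0.2302 0.1131] [-0.7  0.7  3.1]
0.112 [0.4972 0.2302 0.1121] [-0.   1.4  4.2]
0.111 [0.4974 0.2303 0.1115] [-1.9  0.6  6.7]
0.11 [0.4976 0.2303 0.1112] [-1.5  0.9 11. ]
0.109 [0.498  0.2304 0.111 ] [-3.   0.  15.9]
45.6333 0.01483547504529787 60.42128562927246
```

The force knee is at TCP z≈0.1115, as predicted for full travel. Ease slightly, check the row once, and hand in.

```bash
python3 - <<'E'
from racks import *
env.move_l([.4971,.2302,.1098],.03);env.pause(.2);s=monitor.sense();print(s['ft_force'],s['tcp_pos'],s['grasp_force'])
c=wcap(eyes,monitor);a=pickle.load(open('w5.pkl','rb'))
t=eyes.capture('top');P=cloud(t);Z=P[...,2]
M=np.zeros(Z.shape,np.uint8);M[160:225,245:350]=((Z>.055)&(Z<.08))[160:225,245:350]
n,l,st,ce=cv2.connectedComponentsWithStats(M);ok=0
for i in range(1,n):
    if st[i,4]>40:
        r=cv2.minAreaRect(P[l==i][:,:2].astype(np.float32)*1000);q=np.array(r[0])/1000;print(r[1:],'u',q@ex-UB,'v',q@ey)
print(s['time_s'],job.job_done())
E
```

```text
[-1.54073687 -0.91700779 11.25889246] [0.49771407 0.23037542 0.11121252] 59.857285022735596
((66.18798828125, 48.25000762939453), 5.368628978729248) u 0.0017837487302179156 v -0.15920127791735858
((66.91744232177734, 47.472137451171875), 5.958319664001465) u 0.001354878592421227 v -0.049157118142552525
((66.38164520263672, 47.84730529785156), 5.515326976776123) u 0.0011245271596720396 v 0.061365638774464284
the job is handed in; nothing more can be done
46.0833 None
```

The job is handed in at about 46 s (limit 66 s): all three racks measured against the rail, within about 1 mm of their bay centres along it and square, and the gripped stylus was holding the button down with about 11 N; no verdict was returned.

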